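# Gauge a component and hold the telescoping jaw open to its size

### The job

One of three components stands under the foot of the height gauge: gently press the gauge's cap down until the foot rests on it, to take its height. Then pinch the head of the part holder's telescoping jaw so that its lock button is squeezed in, draw the jaw out until the gap between the two jaws (and so the scale on the arm, one line for each 10 mm) equals that component's height, and finish holding it there against its return spring with the button still squeezed. Leave the components, the solder spool and the screwdriver where they are.

Things in the scene. Friction and masses are not known exactly. Their poses are not given: they have to be found in the camera images.
- cap_top (a point): centre of the flat top of the height gauge's black cap (upright disc 34 mm across, 14 mm thick), 235 mm above the bench when up; pushed straight down it lowers the foot. The cap is sprung on the stem (1.2 N/mm, 10 mm of give, 1.2 N preload), so it gives a little after the foot lands: press about 7 mm past the landing. Axes: z up, y towards the gauge's column
- foot_face (a point): centre of the gauge foot's flat underside (steel disc 28 mm across), 90 mm above the bench when up, 145 mm below cap_top; the component under it is the one to measure. The gauge is fixed; its overhanging arm (36 mm wide) and its column (85 mm from the stem on the local +y side) reach 150 mm above the bench, a brass collar round the stem 156 mm
- gauge_foot (a joint): how far the gauge foot has been lowered, m: 0 = up (underside 90 mm above the bench), up to 0.056; it needs 2 to 5 N to lower and springs back up when let go. Height of the part = 0.090 - this value while the foot rests on it
- jaw_arm (a joint): extension of the telescoping jaw arm of the part holder = gap between its two jaws, m: 0 = shut, up to 0.10. A spring of 3 to 5 N draws it shut; it slides only while the lock button is squeezed in (otherwise a tooth holds it in one of a row of notches 5 mm apart)
- lock_button (a joint): how far the lock button is squeezed in, m: 0 = out (locked), 0.006 = fully in; the lock is off from 0.003, so keep it well beyond that. Takes about 6 N to start and 10 N fully in; springs out (locks) when let go
- jaw_head (a point): middle of the jaw arm's grip head (grey block), 66 mm above the bench. Axes: y = the way the arm draws out, x = the button's side, z up. Block: x -15 to 15, y -27 to 27, z -40 to 20 mm. Lock button: aluminium, 28 mm along y, 30 mm high, centred at this height, standing out to x = 25 mm (19 when fully in). Pinch across x from above: one finger on the button, one on the plain side
- moving_jaw (a point): middle of the moving jaw's face (aluminium plate 44 mm wide, 6 mm thick, from 26 to 78 mm above the bench), 33 mm behind jaw_head; same axes
- fixed_jaw (a point): middle of the fixed jaw's face (a like plate) at the mouth of the dark outer tube; the gap is the distance from here to moving_jaw; same axes. The outer tube (36 mm wide, top 55 mm above the bench) runs 200 mm back to local -y. The holder is fixed to the bench
- transformer_mid (a point): centre of a small open-frame transformer standing on the bench, loose: dark steel frame 36 x 30 mm, with a black and copper bobbin, 40 mm tall
- coil_mid (a point): centre of a copper coil on a white bobbin standing on the bench, loose: 38 mm across, 55 mm tall
- capacitor_mid (a point): centre of a plain aluminium can capacitor standing on the bench, loose: 33 mm across, 70 mm tall
- spool_mid (a point): centre of a spool of solder standing on the bench, loose: 54 mm across, 42 mm tall
- screwdriver: screwdriver lying on the bench, loose, 160 mm long

How it is judged:
By the outcome, as a careful person would: the job done as asked, in the order asked, and still so for the second after the job is handed in, while the arm keeps its last pose, push and grip.
It also fails if it takes over 54 s, if anything falls off the work surface, if the arm or the gripper's body presses on something with over 40 N, if the wrist force passes 120 N, or if a joint passes its speed limit or range.

### The arm

A 6-joint arm with a two-finger parallel gripper is mounted at the origin on the work surface. World frame = base frame: x ahead of the robot, y to its left, z up, the work surface at z = 0. Lengths are in m, angles in rad, forces in N, time in s.
With the tool pointing down it reaches from about 0.2 to 0.875 m from the base axis. Payload 3.4 kg.
Tool frame: the origin (TCP) lies between the finger pads; the fingertips stand 25 mm ahead of it and the grasp point (between the pads) lies 6 mm ahead of it (r.nose_length is the z of the fingertips in the tool frame, in m); z points along the fingers, y is the line along which they close (so a half turn about z gives the same grasp; the last joint's range is limited). The gripper opens to 94 mm and grips with 3 to 60 N. Pads are 16 mm wide; open, the fingers measure 119 mm over their backs; the gripper's body (75 mm by 177 mm) begins 78 mm behind the grasp point.
Start: joints at [-1.251, 0.276, 1.505, -0, 1.361, -0.121], TCP at [0.245, -0.52, 0.193] pointing down, gripper open.
Joint ranges: [-2.89, 2.89], [-0.75, 2.08], [0.22, 2.7], [-1.18, 4.32], [0.11, 2.71], [-2.7, 2.7]. Speed limits (rad/s): [2.57, 2.57, 3.14, 3.14, 3.14, 3.14].

### API

Orientations are given as a unit quaternion [w, x, y, z].
In Python, from plant import r, gripper_to, inverse_kinematics, vision, models, telemetry gives the robot as it stands. Calls block until the motion is done:
- r.move_to(position, orientation): joint-space move of the TCP to a pose.
- r.move_l(position, rot=None, vel=0.15, guard=None): straight line of the TCP; rot=None keeps the orientation; vel is the mean speed in m/s. With guard (N) it stops when the force on the tool has changed by that much, and returns True; else False.
- r.movej(angles): joint-space move.
- gripper_to(opening, f_grip=None): finger opening in m; f_grip is the grip in N (None keeps the last); returns when the fingers have stopped.
- r.hold(seconds).
- inverse_kinematics(position, orientation): joint angles nearest the present ones, or None.
- vision.snapshot(name): name is "scene" or "side" or "wrist"; returns the picture (480x640x3 uint8, red, green, blue); there is no depth.
- vision.get_calibration(name): a dict with "fx", "fy", "cx", "cy" (pixels), "position" and "orientation" of the camera in the world. Camera axes: x right, y down, z forward; pixel columns grow to the right and rows downward; lengths in m; the calibration is good to about 2 mm. A picture is of the moment at which its call begins: read the wrist's pose just before it. get_calibration takes no time and is no camera call; for the wrist camera it gives the pose at the moment of the call.
A pose or a line that the arm cannot do raises r.PlanningError and nothing moves.
- r.sign_off(): hands the job in; it is judged then, once.
Trained networks look in the newest picture that a camera, given by its name, has taken for a name from the list of things; names that differ only in an ending like _2 or _b are one class to them, and where a whole thing is asked for, a point or a joint stands for the part that bears it (a point fixed in the world has none). Each returns a list of dicts, best first, with "score" (0 to 1); they miss things now and then, are a little off and sometimes report something else, mostly with a low value. They report only what shows in the picture. A call takes as long as a camera call.
- models.boxes_of(thing, camera): "at" ([x, y, z] in m, in world coordinates, good to about 4 mm: the middle of the surface that is visible of it).
- models.regions_of(thing, camera): "pixels" (480x640 bool, what is visible of it).
- models.mark_of(thing, camera): "at" ([x, y, z] in m, in world coordinates, good to about 4 mm: a listed point, or the origin of a listed thing).
Readings, each from a call of its own:
- telemetry.current_t(): time.
- telemetry.current_joints(): joint angles.
- telemetry.current_dq(): joint speeds.
- telemetry.current_joint_efforts(): joint torques, N m.
- telemetry.current_ee_pos(): TCP position.
- telemetry.current_tool_rot(): TCP orientation.
- telemetry.current_wrist_force(): force on the tool from outside, world axes, zero at the start.
- telemetry.current_torque(): the same for the moment, N m.
- telemetry.current_opening(): finger opening in m.
- telemetry.current_finger_force(): force on a finger pad.
Only numpy, scipy, OpenCV 4.12 (cv2) and the standard library are available. Lean on these libraries where they do the work, as an engineer would, in place of code of your own. Each camera call takes 0.05 s, during which the arm holds its last target. There are 200 camera calls.

## Working session

There is one attempt and no reset: what is moved stays moved. The work goes in short steps, each a Python script; the robot and the scene stay as the last script left them, time stands still between calls to the robot, and variables do not carry over. Pictures are saved under pics/ and viewed, at most 10 in all, crops included, and the job is handed in when it is done.

```bash
mkdir -p pics; python3 - <<'E'
from plant import r, vision, models, telemetry as t
import cv2, numpy as np
ims=[]
for c in ("scene","side"):
    im=vision.snapshot(c); ims.append(im); cv2.imwrite(f"pics/{c}0.png",im[:,:,::-1])
    print(c,vision.get_calibration(c)["position"])
    for n in ("cap_top","foot_face","jaw_head","moving_jaw","fixed_jaw","transformer_mid","coil_mid","capacitor_mid","spool_mid","screwdriver"):
        print(c,n,[(np.round(d["at"],4).tolist(),round(d["score"],2)) for d in models.mark_of(n,c)[:2]])
print(t.current_t())
E
```

```text
scene [1.21867759 0.34946522 1.02483942]
scene cap_top [([0.5301, 0.2672, 0.2353], 0.63)]
scene foot_face [([0.5301, 0.2641, 0.0865], 0.76), ([0.5309, 0.2652, 0.0266], 0.53)]
scene jaw_head []
scene moving_jaw [([0.5271, -0.1538, 0.0685], 0.56)]
scene fixed_jaw [([0.5291, -0.153, 0.0653], 0.78)]
scene transformer_mid [([0.7934, 0.0281, 0.0229], 0.63)]
scene coil_mid [([0.5279, 0.2649, 0.0879], 0.62), ([0.5312, 0.2666, 0.0233], 0.6)]
scene capacitor_mid []
scene spool_mid [([0.746, -0.251, 0.0193], 0.61)]
scene screwdriver [([0.757, 0.2117, 0.001], 0.93)]
side [0.17119493 0.42988417 0.78317726]
side cap_top [([0.5313, 0.2638, 0.2379], 0.87), ([0.7719, -0.1208, 0.0319], 0.45)]
side foot_face [([0.5295, 0.2688, 0.0885], 0.94)]
side jaw_head [([0.5247, -0.1194, 0.0622], 0.83)]
side moving_jaw [([0.5293, -0.1455, 0.0689], 0.84), ([0.5247, 0.2694, 0.0258], 0.47)]
side fixed_jaw [([0.5314, -0.1487, 0.0616], 0.76)]
side transformer_mid [([0.7962, 0.0294, 0.0195], 0.62)]
side coil_mid [([0.5252, 0.2689, 0.0271], 0.91)]
side capacitor_mid []
side spool_mid [([0.746, -0.2474, 0.0195], 0.82), ([0.5267, 0.2643, 0.2363], 0.52)]
side screwdriver [([0.7578, 0.2062, 0.002], 0.68), ([0.7696, -0.1204, 0.0324], 0.25)]
1.1
```

View pics/scene0.png

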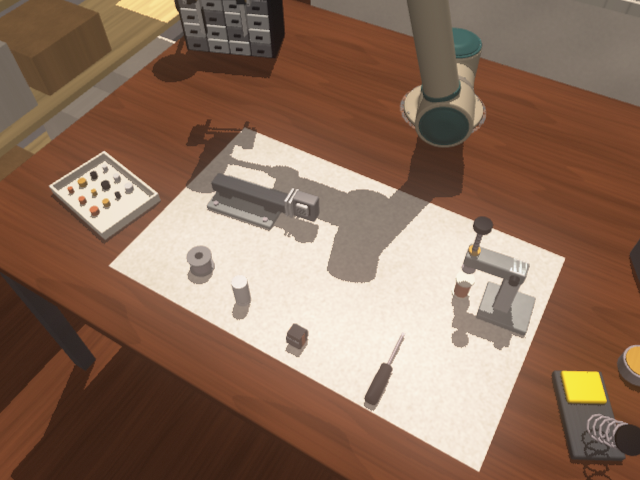

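View pics/side0.png

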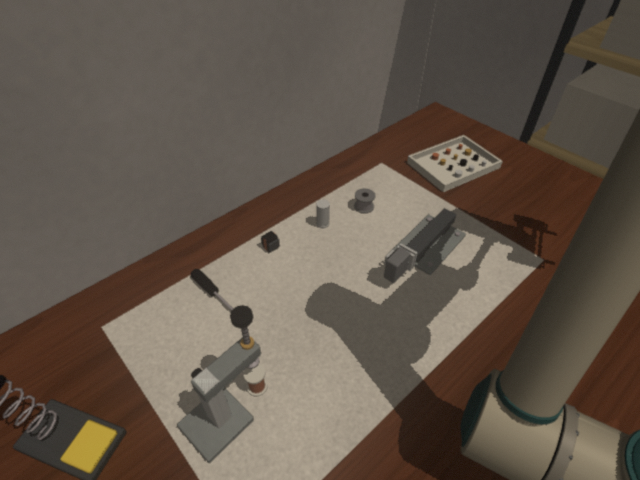

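The coil (copper and white, scene px (462,285)) is under the gauge foot. The holder's arm draws out roughly towards world +y, and the way is clear. I'll look at the holder from above with the wrist camera on the way to the gauge.

```bash
cat > h.py <<'E'
from plant import r, gripper_to, inverse_kinematics, vision, models, telemetry as t
import cv2, numpy as np
from scipy.spatial.transform import Rotation as R
def down(yaw):  # tool y at angle yaw from world x, z down
    y=np.array([np.cos(yaw),np.sin(yaw),0]); z=np.array([0,0,-1.]); x=np.cross(y,z)
    q=R.from_matrix(np.stack([x,y,z],1)).as_quat(); return [q[3],q[0],q[1],q[2]]
def look(c,names):
    im=vision.snapshot(c)
    for n in names: print(c,n,[(np.round(d["at"],4).tolist(),round(d["score"],2)) for d in models.mark_of(n,c)[:2]])
    return im
def px2w(c,K,u,v,z):
    q=K["orientation"]; d=R.from_quat([q[1],q[2],q[3],q[0]]).apply([(u-K["cx"])/K["fx"],(v-K["cy"])/K["fy"],1])
    p=np.array(K["position"]); return p+d*(z-p[2])/d[2]
E
python3 - <<'E'
from h import *
for yaw in (0,np.pi): print(yaw,inverse_kinematics([.5,-.12,.35],down(yaw)),inverse_kinematics([.53,.266,.27],down(yaw)))
print(r.nose_length)
best=min((0,np.pi),key=lambda y:abs(inverse_kinematics([.5,-.12,.35],down(y))[5]))
print("yaw",best)
r.move_l([.245,-.52,.33]); r.move_to([.5,-.12,.35],down(best)); gripper_to(0.0)
K=vision.get_calibration("wrist"); print(K)
im=look("wrist",("jaw_head","moving_jaw","fixed_jaw","lock_button"))
cv2.imwrite("pics/w1.png",im[:,:,::-1]); print(t.current_t())
E
```

```text
0 [-3.70925499e-01  1.34045138e-01  1.31266340e+00 -4.44089210e-16
  1.69488412e+00 -3.70925499e-01] [ 3.47856221e-01  2.72312346e-01  1.32194410e+00 -4.44089210e-16
  1.54733621e+00  3.47856221e-01]
3.141592653589793 None None
0.025Traceback (most recent call last):
  File "<stdin>", line 4, in <module>
  File "<stdin>", line 4, in <lambda>
TypeError: 'NoneType' object is not subscriptable
```

```bash
python3 - <<'E'
from h import *
r.move_l([.245,-.52,.33]); r.move_to([.5,-.12,.35],down(0))
K=vision.get_calibration("wrist"); print(K)
im=look("wrist",("jaw_head","moving_jaw","fixed_jaw","lock_button"))
cv2.imwrite("pics/w1.png",im[:,:,::-1]); print(t.current_t())
E
```

```text
{'fx': 384.5836482898747, 'fy': 384.5836482898747, 'cx': 320.4815243425921, 'cy': 229.3986164226671, 'position': array([ 0.50097159, -0.04718643,  0.54126854]), 'orientation': array([ 1.29848945e-01,  9.91533668e-01, -4.85429422e-04, -2.20980153e-05])}
wrist jaw_head [([0.5246, -0.117, 0.0619], 0.78)]
wrist moving_jaw [([0.5304, -0.1477, 0.0665], 0.68), ([0.791, 0.0272, 0.02], 0.51)]
wrist fixed_jaw [([0.5276, -0.1547, 0.0634], 0.79), ([0.7489, -0.2463, 0.0246], 0.58)]Traceback (most recent call last):
  File "<stdin>", line 4, in <module>
  File "h.py", line 9, in look
    for n in names: print(c,n,[(np.round(d["at"],4).tolist(),round(d["score"],2)) for d in models.mark_of(n,c)[:2]])
                                                                                           ~~~~~~~~~~~~~~^^^^^
ValueError: it knows: cap_top, capacitor_mid, coil_mid, fixed_jaw, foot_face, jaw_head, moving_jaw, screwdriver, spool_mid, transformer_mid
```

```bash
python3 - <<'E'
from h import *
im=look("wrist",("jaw_head",))
m=models.regions_of("jaw_head","wrist"); 
if m: v,u=np.nonzero(m[0]["pixels"]); print(m[0]["score"],u.min(),u.max(),v.min(),v.max())
cv2.imwrite("pics/w1.png",im[:,:,::-1]); print(t.current_t())
E
```

```text
wrist jaw_head [([0.5263, -0.1161, 0.0627], 0.87)]
0.71 328 362 160 213
4.25
```

View pics/w1.png

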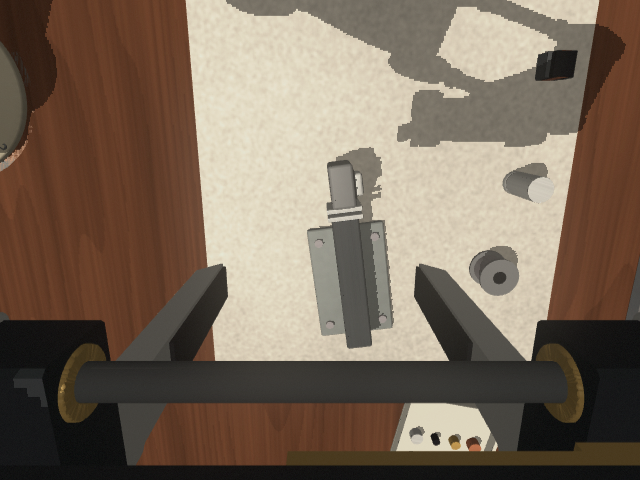

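The wrist view shows the tube running from (360,346) to (345,222), the grip head at about (341,185) and the button on the right (+x) at (359,183). Nothing stands around it. Next I'll take the axis direction from the edges, then press the gauge.

```bash
python3 - <<'E'
from h import *
im=cv2.imread("pics/w1.png"); K=vision.get_calibration("wrist")
for a,b,z in (((334,222),(348,346),.055),((328,164),(333,208),.086),((308,232),(322,335),.01)):
    p,q=px2w("wrist",K,*a,z),px2w("wrist",K,*b,z); d=p-q; print(p,q,np.degrees(np.arctan2(d[1],d[0])))
cv2.imwrite("pics/crop.png",cv2.resize(im[145:360,295:405],None,fx=2.7,fy=2.7,interpolation=cv2.INTER_CUBIC))
r.move_to([.5305,.267,.290],down(0)); gripper_to(0.0)
look("wrist",("cap_top",)); look("side",("cap_top",)); look("scene",("cap_top",))
print(t.current_ee_pos(),t.current_wrist_force(),t.current_t())
E
```

```text
[ 0.51864221 -0.16628444  0.055     ] [ 0.54013247 -0.34803696  0.055     ] 96.74329314683087
[ 0.50987869 -0.08866565  0.086     ] [ 0.51615657 -0.14126789  0.086     ] 96.80583979037048
[ 0.48316375 -0.19206057  0.01      ] [ 0.50330946 -0.3567752   0.01      ] 96.9730282376699
wrist cap_top [([0.5253, 0.2674, 0.2358], 0.97), ([0.7603, 0.2129, 0.0039], 0.24)]
side cap_top [([0.5321, 0.264, 0.2359], 0.85), ([0.7602, 0.2087, -0.0002], 0.42)]
scene cap_top [([0.5296, 0.2676, 0.2318], 0.75), ([0.7937, 0.0289, 0.0193], 0.32)]
[0.53048338 0.26699065 0.28998821] [0.52557386 0.76016438 0.40226367] 7.425
```

View pics/crop.png

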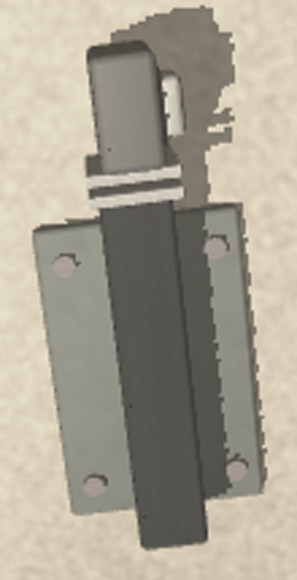

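Axis yaw is 96.8° and the holder is shut. The button is on the +x side. Next I'll press the cap.

```bash
python3 - <<'E'
from h import *
x,y=.530,.266; n=.025
r.move_l([x,y,.240+n]); f0=np.array(t.current_wrist_force())
for z in (.232,.215,.205,.202,.200,.198,.196,.194):
    r.move_l([x,y,z+n],vel=.04); r.hold(.1)
    f=np.array(t.current_wrist_force())-f0
    print(z,np.round(f,2),round(t.current_ee_pos()[2]-n,4))
    if f[2]>11: break
im=look("wrist",("cap_top","foot_face")); look("side",("cap_top","foot_face"));print(t.current_t())
E
```

```text
0.232 [-0.51  0.28 -0.29] 0.2323
0.215 [-0.75  0.45  0.51] 0.2152
0.205 [ 0.02  0.22 -0.07] 0.205
0.202 [-0.88  0.32  0.91] 0.202
0.2 [-0.06  1.04  0.86] 0.2
0.198 [0.1  0.96 0.55] 0.198
0.196 [-0.09  0.77  3.35] 0.1964
0.194 [-0.71  2.03  2.56] 0.1941
wrist cap_top []
wrist foot_face []
side cap_top [([0.5308, 0.2632, 0.2337], 0.48)]
side foot_face [([0.531, 0.2693, 0.0863], 0.57)]
11.4167
```

```bash
python3 - <<'E'
from h import *
print(t.current_opening(),t.current_ee_pos())
a=vision.snapshot("side")[270:470,150:330]; b=vision.snapshot("scene")[150:350,400:580]
s=lambda i:cv2.resize(i,(400,444),interpolation=cv2.INTER_CUBIC)
cv2.imwrite("pics/g1.png",np.hstack([s(a),s(b)])[:,:,::-1])
E
```

```text
0.0005400672766045926 [0.53018093 0.26608594 0.21908816]
```

View pics/g1.png

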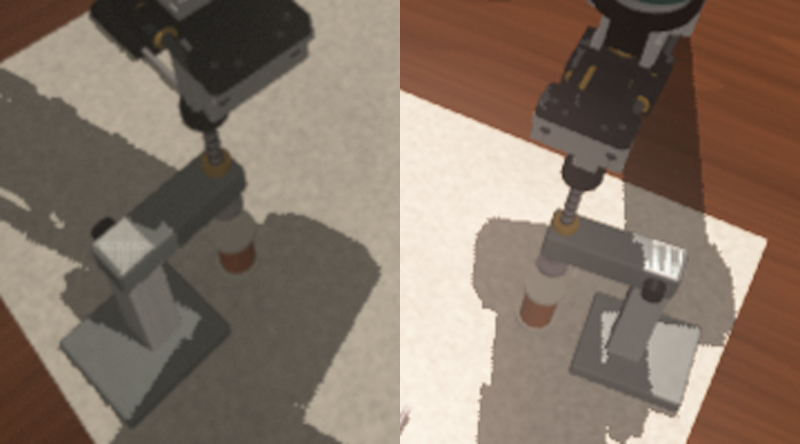

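The fingertips sit centred on the cap, the stem is lowered and the foot is at the coil's top flange. The force has hardly risen, so I'll average the readings and press on in small steps.

```bash
python3 - <<'E'
from h import *
x,y=.530,.266; n=.025
def F():
    v=[]
    for _ in range(10): v.append(t.current_wrist_force()); r.hold(.02)
    return np.mean(v,0)
print(np.round(F(),2))
for z in (.1935,.192,.190,.189,.188):
    r.move_l([x,y,z+n],vel=.03); f=F(); print(z,np.round(f,2),round(t.current_ee_pos()[2]-n,4))
    if f[2]>10.5: break
print(t.current_t())
E
```

```text
[0.85 0.38 2.32]
0.1935 [1.33 0.76 2.35] 0.1935
0.192 [1.16 0.75 2.56] 0.192
0.19 [1.4  0.46 2.54] 0.19
0.189 [1.23 0.59 2.14] 0.189
0.188 [0.9  0.17 2.27] 0.188
13.7667
```

```bash
python3 - <<'E'
from h import *
a=vision.snapshot("side"); b=vision.snapshot("scene")
a0=cv2.imread("pics/side0.png")[:,:,::-1]; b0=cv2.imread("pics/scene0.png")[:,:,::-1]
s=lambda i:cv2.resize(i,(400,300),interpolation=cv2.INTER_CUBIC)
A=lambda i:s(i[335:410,210:310]); B=lambda i:s(i[225:300,420:520])
cv2.imwrite("pics/g2.png",np.vstack([np.hstack([A(a0),A(a)]),np.hstack([B(b0),B(b)])])[:,:,::-1])
E
```

```text
(no output)
```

View pics/g2.png

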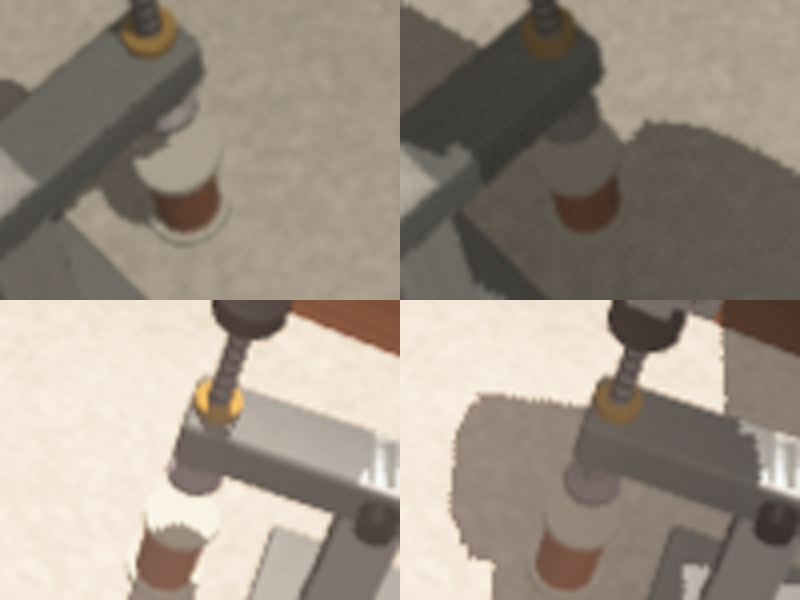

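The foot is still well above the coil and the cap has only dropped by about 10 mm, which doesn't match my fingertip height. I'll look at the finger/cap contact closely, with the computed fingertip overlaid.

```bash
python3 - <<'E'
from h import *
out=[]
for c in ("side","scene"):
    K=vision.get_calibration(c); im=vision.snapshot(c); q=K["orientation"]; Rm=R.from_quat([q[1],q[2],q[3],q[0]])
    def pr(p):
        d=Rm.inv().apply(np.array(p)-K["position"]); return np.array([K["fx"]*d[0]/d[2]+K["cx"],K["fy"]*d[1]/d[2]+K["cy"]])
    p=t.current_ee_pos(); 
    P={"tip":pr([p[0],p[1],p[2]-.025]),"tcp":pr(p),"cap0":pr([.53,.266,.235]),"foot0":pr([.53,.266,.09]),"foot55":pr([.53,.266,.055])}
    print(c,{k:np.round(v).tolist() for k,v in P.items()})
    o=(pr([p[0],p[1],.16])-[50,60]).astype(int); w=im[o[1]:o[1]+120,o[0]:o[0]+100]
    w=np.clip(cv2.resize(w,(400,480),interpolation=cv2.INTER_CUBIC).astype(float)*1.6,0,255).astype(np.uint8)
    for (k,v),col in zip(P.items(),((255,0,0),(0,255,0),(0,0,255),(255,255,0),(255,0,255))): cv2.circle(w,tuple(int(a) for a in (v-o)*4),4,col,1)
    out.append(w)
cv2.imwrite("pics/g3.png",np.hstack(out)[:,:,::-1])
E
```

```text
side {'tip': [243.0, 331.0], 'tcp': [241.0, 322.0], 'cap0': [240.0, 314.0], 'foot0': [250.0, 362.0], 'foot55': [252.0, 372.0]}
scene {'tip': [479.0, 239.0], 'tcp': [481.0, 230.0], 'cap0': [484.0, 223.0], 'foot0': [468.0, 269.0], 'foot55': [465.0, 278.0]}
```

View pics/g3.png

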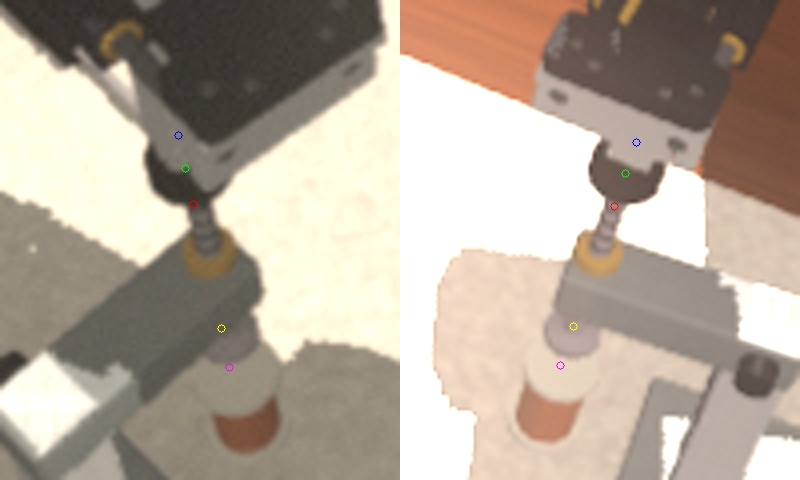

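The overlay shows the cap's top about 10 mm above the TCP, where the fingertips should already be below it. The wrist camera should show how the fingers meet the cap.

```bash
python3 - <<'E'
from h import *
print(t.current_ee_pos(),t.current_tool_rot(),t.current_opening(),t.current_finger_force())
K=vision.get_calibration("wrist"); im=vision.snapshot("wrist").copy(); q=K["orientation"]; Rm=R.from_quat([q[1],q[2],q[3],q[0]])
p=t.current_ee_pos()
for dz,col in ((-.025,(255,0,0)),(0,(0,255,0)),(.01,(0,0,255))):
    d=Rm.inv().apply(np.array([p[0],p[1],p[2]+dz])-K["position"]); u=(int(K["fx"]*d[0]/d[2]+K["cx"]),int(K["fy"]*d[1]/d[2]+K["cy"])); print(u); cv2.circle(im,u,3,col,1)
cv2.imwrite("pics/w3.png",np.clip(im[:,:,::-1]*1.4,0,255))
E
```

```text
[0.52998492 0.26599032 0.21302663] [ 8.88311044e-06  7.07111723e-01  7.07101839e-01 -9.66356955e-06] 0.0007593651566568432 1.2303038611571537
(318, 255)
(318, 270)
(318, 277)[ WARN:0@0.299] global loadsave.cpp:1063 imwrite_ Unsupported depth image for selected encoder is fallbacked to CV_8U.
```

View pics/w3.png

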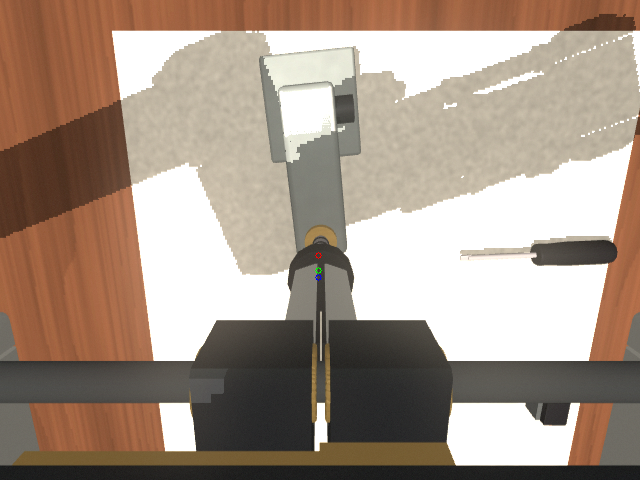

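The fingers are on the cap, and the steady 2.3 N is the gauge's own lowering force, so the foot hasn't landed. Contact came later than I computed. I'll keep pressing until the force climbs.

```bash
python3 - <<'E'
from h import *
x,y=.530,.266; n=.025
def F():
    v=[]
    for _ in range(6): v.append(t.current_wrist_force()); r.hold(.02)
    return np.mean(v,0)
z=.188
while z>.150:
    z-=.003
    r.move_l([x,y,z+n],vel=.05,guard=8); f=F(); print(round(z,4),np.round(f,2),round(t.current_ee_pos()[2]-n,4))
    if f[2]>6: break
print(t.current_t())
look("side",("cap_top","foot_face")); look("scene",("cap_top","foot_face"))
E
```

```text
0.185 [0.71 0.09 2.59] 0.1849
0.182 [0.88 0.41 2.75] 0.182
0.179 [ 0.8  -0.04  2.66] 0.179
0.176 [0.6  0.03 3.15] 0.176
0.173 [0.23 0.08 2.98] 0.173
0.17 [-0.01 -0.03  3.32] 0.17
0.167 [-0.09  0.12  3.45] 0.167
0.164 [ 0.2  -0.03  3.32] 0.1639
0.161 [-0.24 -0.09  3.38] 0.161
0.158 [-0.64 -0.27  6.01] 0.1583
17.5167
side cap_top [([0.7683, -0.1221, 0.0318], 0.73), ([0.5322, 0.2642, 0.1975], 0.46)]
side foot_face [([0.5319, 0.2675, 0.0556], 0.79)]
scene cap_top [([0.5296, 0.2669, 0.1965], 0.7)]
scene foot_face [([0.5319, 0.2655, 0.0508], 0.91), ([0.7464, -0.2481, 0.0211], 0.34)]
```

The foot has landed on the coil: the networks put foot_face at about 53–55 mm and the force is rising. I'll press a few mm further for a firm reading, then lift off.

```bash
python3 - <<'E'
from h import *
x,y=.530,.266; n=.025
def F():
    v=[]
    for _ in range(8): v.append(t.current_wrist_force()); r.hold(.02)
    return np.mean(v,0)
for z in (.156,.1545,.1535):
    r.move_l([x,y,z+n],vel=.03); f=F(); print(z,np.round(f,2))
    if f[2]>9.3: break
look("side",("foot_face","coil_mid")); look("scene",("foot_face","coil_mid"))
r.move_l([x,y,.21+n],vel=.1); r.move_l([x,y,.27+n],vel=.15); r.hold(.2)
im=look("wrist",("cap_top","coil_mid")); print(np.round(F(),2),t.current_t())
K=vision.get_calibration("wrist")
cv2.imwrite("pics/w4.png",im[:,:,::-1])
look("side",("foot_face",))
# pre-grasp: open, above head
gripper_to(.075); r.move_to([.5265,-.116,.20],down(np.radians(6.8)))
look("wrist",("jaw_head","moving_jaw","fixed_jaw")); look("side",("jaw_head","moving_jaw"))
a=vision.snapshot("wrist"); b=vision.snapshot("side"); cv2.imwrite("pics/p.png",np.hstack([cv2.resize(a,(400,300)),cv2.resize(b[150:330,320:560],(400,300))])[:,:,::-1])
print(t.current_t())
E
```

```text
0.156 [-1.05 -0.47  7.79]
0.1545 [-1.43 -0.37  9.13]
0.1535 [-1.76 -0.89  9.92]
side foot_face [([0.5278, 0.2678, 0.0535], 0.56)]
side coil_mid [([0.5258, 0.2679, 0.0273], 0.73)]
scene foot_face [([0.5268, 0.2663, 0.0536], 0.58)]
scene coil_mid [([0.5318, 0.2631, 0.024], 0.66)]
wrist cap_top [([0.5281, 0.2668, 0.2374], 0.98)]
wrist coil_mid [([0.7915, 0.0294, 0.0171], 0.74)]
[ 0.28 -0.14  0.3 ] 21.0167
side foot_face [([0.5305, 0.2681, 0.0893], 0.93), ([0.5312, 0.2654, 0.2397], 0.22)]
wrist jaw_head [([0.5255, -0.1173, 0.0639], 0.71)]
wrist moving_jaw [([0.531, -0.1481, 0.0665], 0.69)]
wrist fixed_jaw [([0.5272, -0.154, 0.0628], 0.69)]
side jaw_head [([0.5243, -0.1165, 0.0651], 0.56)]
side moving_jaw [([0.5311, -0.1455, 0.0654], 0.89)]
24.2333
```

View pics/p.png

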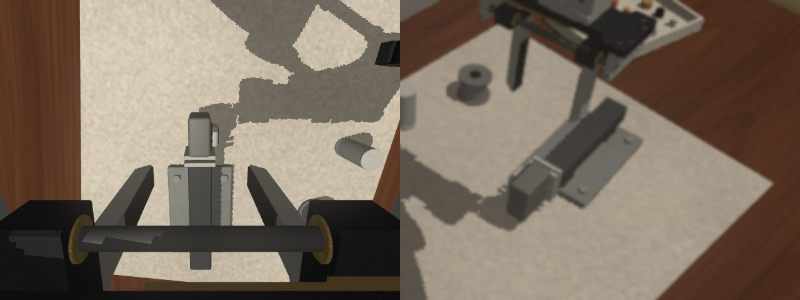

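The wrist view shows the head at half-scale (200,133), between the open fingers with tips near (150,167) and (250,165). I'll check the real fingertip height by comparing projected tips with those visible.

```bash
python3 - <<'E'
from h import *
p=np.array(t.current_ee_pos()); q=t.current_tool_rot(); T=R.from_quat([q[1],q[2],q[3],q[0]]); o=t.current_opening(); print(p,o)
for c in ("wrist","side"):
    K=vision.get_calibration(c); k=K["orientation"]; Rm=R.from_quat([k[1],k[2],k[3],k[0]])
    for zt in (.025,0,-.013):
      for s in (1,-1):
        d=Rm.inv().apply(p+T.apply([0,s*(o/2+.006),zt])-K["position"]); u=np.array([K["fx"]*d[0]/d[2]+K["cx"],K["fy"]*d[1]/d[2]+K["cy"]])
        print(c,zt,s,np.round(u), np.round(u/1.6) if c=="wrist" else np.round((u-[320,150])*1.667+[400,0]))
E
```

```text
[ 0.52662514 -0.1156897   0.20001646] 0.07548025166744768
wrist 0.025 1 [393. 255.] [245. 160.]
wrist 0.025 -1 [245. 255.] [153. 160.]
wrist 0 1 [401. 271.] [251. 169.]
wrist 0 -1 [236. 270.] [148. 169.]
wrist -0.013 1 [407. 280.] [254. 175.]
wrist -0.013 -1 [231. 280.] [144. 175.]
side 0.025 1 [385. 215.] [508. 109.]
side 0.025 -1 [422. 236.] [570. 143.]
side 0 1 [386. 206.] [511.  94.]
side 0 -1 [424. 226.] [574. 127.]
side -0.013 1 [387. 201.] [512.  86.]
side -0.013 -1 [425. 221.] [576. 119.]
```

The visible fingertips sit near tool z ≈ −0.01, not +0.025. The cap contact at TCP + 13 mm gave the same offset. So the real tips are about 38 mm further back than stated, and I'll use that for the pinch. First I'll check the starting gap from an intensity profile across the jaw plates.

```bash
cat >> h.py <<'E'
AX=np.radians(96.8); Y=np.array([np.cos(AX),np.sin(AX),0]); X=np.array([Y[1],-Y[0],0]); C0=np.array([.5265,-.116,0])
def profile(im,xs=(-20,-19),z=.078,ys=np.arange(-60,-20,1.)):
    K=vision.get_calibration("wrist"); k=K["orientation"]; Rm=R.from_quat([k[1],k[2],k[3],k[0]])
    g=cv2.cvtColor(im,cv2.COLOR_RGB2GRAY).astype(np.float32)
    P=[[C0+X*x/1e3+Y*y/1e3+[0,0,z] for y in ys] for x in xs]; P=np.array(P)
    d=Rm.inv().apply(P.reshape(-1,3)-K["position"]); u=(K["fx"]*d[:,0]/d[:,2]+K["cx"]).astype(np.float32); v=(K["fy"]*d[:,1]/d[:,2]+K["cy"]).astype(np.float32)
    return cv2.remap(g,u[None],v[None],cv2.INTER_LINEAR).reshape(len(xs),-1).mean(0).astype(int), np.stack([u,v],1)
E
python3 - <<'E'
from h import *
im=vision.snapshot("wrist"); cv2.imwrite("pics/w5.png",im[:,:,::-1])
for xs in ((-20,-19),(-16,-15),(16,17),(19,20)):
    a,uv=profile(im,xs); print(xs,uv[0],uv[-1],a.tolist())
E
```

```text
(-20, -19) [296.43335 284.79486] [296.9079  242.20877] [137, 136, 136, 137, 137, 137, 137, 137, 137, 137, 137, 136, 137, 137, 137, 133, 120, 137, 175, 182, 185, 187, 147, 87, 79, 79, 80, 117, 174, 183, 185, 187, 171, 95, 80, 82, 85, 88, 93, 98]
(-16, -15) [300.99374 284.79752] [301.60803 242.2118 ] [74, 75, 75, 76, 76, 77, 78, 78, 79, 74, 74, 68, 74, 76, 78, 78, 76, 117, 177, 184, 186, 186, 170, 92, 78, 78, 79, 115, 175, 185, 186, 187, 174, 97, 80, 80, 82, 83, 82, 82]
(16, 17) [337.47473 284.81863] [339.2066  242.23602] [59, 59, 59, 60, 60, 60, 60, 60, 61, 60, 60, 61, 62, 61, 62, 62, 61, 93, 157, 183, 186, 187, 178, 108, 79, 79, 79, 98, 156, 184, 187, 187, 183, 119, 81, 78, 79, 79, 79, 79]
(19, 20) [340.89462 284.8206 ] [342.73123 242.23828] [75, 75, 75, 75, 75, 75, 75, 75, 74, 75, 75, 76, 75, 76, 77, 76, 75, 101, 157, 181, 184, 185, 180, 111, 80, 78, 78, 98, 155, 182, 185, 186, 185, 122, 82, 79, 79, 78, 78, 78]
```

The two plates show bright at −42.7…−37.3 and −32.7…−27.2 mm, so the jaw already stands at 5 mm (one notch). It needs 50 mm of draw. Now the pinch.

```bash
python3 - <<'E'
from h import *
G=C0+X*.002
def st(s): print(s,np.round(t.current_wrist_force(),1),"open",round(t.current_opening(),4),"ff",round(t.current_finger_force(),1),np.round(t.current_ee_pos(),4),round(t.current_t(),2))
r.move_to([*G[:2],.12],down(AX-np.pi/2)); 
print(r.move_l([*G[:2],.035],vel=.08,guard=8)); st("down")
gripper_to(.0,f_grip=25); r.hold(.3); st("grip")
E
```

```text
False
down [-0.6  0.3 -0.8] open 0.0747 ff 0.0 [ 0.529  -0.116   0.0355] 25.91
grip [-4.1 -2.4  2.5] open 0.0332 ff 25.0 [ 0.5274 -0.1169  0.0352] 26.93
```

The opening of 33 mm means the button is fully in. Next I draw it out 50 mm.

```bash
python3 - <<'E'
from h import *
def st(s): print(s,np.round(t.current_wrist_force(),1),"open",round(t.current_opening(),4),"ff",round(t.current_finger_force(),1),np.round(t.current_ee_pos(),4),round(t.current_t(),2))
p0=np.array(t.current_ee_pos()); p0[2]=.035
np.save("p0.npy",p0)
for d in (.008,.030,.050):
    g=r.move_l(p0+Y*d,vel=.05,guard=25); r.hold(.2); st((d,g))
    if g: break
im=vision.snapshot("wrist"); cv2.imwrite("pics/w6.png",im[:,:,::-1])
ys=np.arange(-50,40,1.)
for xs in ((-20,-19),(19,20)): print(xs,list(zip(ys.astype(int).tolist(),profile(im,xs,ys=ys)[0].tolist())))
for c in("side","scene"): look(c,("moving_jaw","fixed_jaw"))
E
```

```text
(0.008, False) [-1.5 -4.8  3.4] open 0.0333 ff 25.0 [ 0.5264 -0.1095  0.0352] 27.42
(0.03, False) [-2.5 -2.8  6.1] open 0.0333 ff 25.0 [ 0.5237 -0.0874  0.0352] 28.21
(0.05, False) [-2.7 -4.2  5.4] open 0.0336 ff 25.0 [ 0.5211 -0.0677  0.0352] 28.96
(-20, -19) [(-50, 0), (-49, 0), (-48, 0), (-47, 0), (-46, 0), (-45, 0), (-44, 0), (-43, 0), (-42, 19), (-41, 19), (-40, 18), (-39, 19), (-38, 18), (-37, 20), (-36, 19), (-35, 19), (-34, 36), (-33, 60), (-32, 60), (-31, 61), (-30, 61), (-29, 61), (-28, 61), (-27, 61), (-26, 67), (-25, 103), (-24, 109), (-23, 112), (-22, 114), (-21, 117), (-20, 123), (-19, 130), (-18, 137), (-17, 137), (-16, 139), (-15, 139), (-14, 138), (-13, 140), (-12, 140), (-11, 140), (-10, 127), (-9, 113), (-8, 85), (-7, 61), (-6, 57), (-5, 56), (-4, 55), (-3, 95), (-2, 140), (-1, 211), (0, 209), (1, 152), (2, 47), (3, 49), (4, 50), (5, 50), (6, 51), (7, 51), (8, 52), (9, 51), (10, 52), (11, 50), (12, 50), (13, 50), (14, 49), (15, 48), (16, 47), (17, 46), (18, 45), (19, 44), (20, 42), (21, 39), (22, 38), (23, 30), (24, 24), (25, 24), (26, 24), (27, 25), (28, 24), (29,
[... 583 characters left out ...]
 61), (-6, 58), (-5, 57), (-4, 55), (-3, 70), (-2, 110), (-1, 114), (0, 117), (1, 93), (2, 46), (3, 48), (4, 49), (5, 50), (6, 50), (7, 50), (8, 50), (9, 50), (10, 50), (11, 50), (12, 50), (13, 49), (14, 48), (15, 47), (16, 46), (17, 46), (18, 44), (19, 43), (20, 41), (21, 38), (22, 36), (23, 61), (24, 79), (25, 79), (26, 79), (27, 79), (28, 76), (29, 72), (30, 68), (31, 61), (32, 51), (33, 46), (34, 45), (35, 37), (36, 31), (37, 25), (38, 24), (39, 24)]
side moving_jaw [([0.5229, -0.0992, 0.0698], 0.97), ([0.5308, -0.1493, 0.0615], 0.4)]
side fixed_jaw [([0.5299, -0.1505, 0.0644], 0.92)]
scene moving_jaw [([0.5231, -0.1013, 0.0662], 0.73)]
scene fixed_jaw [([0.5312, -0.1544, 0.0672], 0.98)]
```

View pics/w6.png

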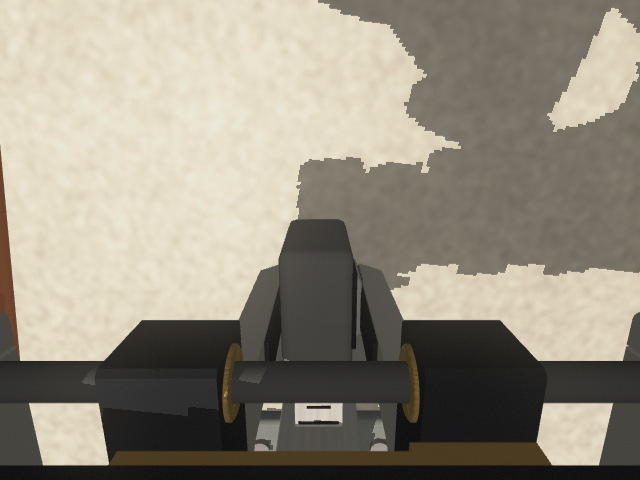

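The button is still in (opening 33.6 mm) and the travel is 49.6 mm. I'll add the last 0.4 mm and check the gap by averaging network readings.

```bash
python3 - <<'E'
from h import *
p0=np.load("p0.npy")
r.move_l(p0+Y*.0505,vel=.02); r.hold(.2)
p=np.array(t.current_ee_pos()); print("travel",(p-p0)@Y,t.current_opening(),t.current_finger_force())
res={"side":[],"scene":[]}
for _ in range(10):
    for c in res:
        vision.snapshot(c); m=models.mark_of("moving_jaw",c); f=models.mark_of("fixed_jaw",c)
        if m and f: res[c].append((np.array(m[0]["at"])-f[0]["at"])@Y*1e3)
for c,v in res.items(): print(c,np.round(v,1),np.median(v),np.std(v)/len(v)**.5)
print(t.current_t())
E
```

```text
travel 0.04994302799645203 0.03333955704241194 25.011634826660156
side [53.7 51.9 57.5 56.8 55.  51.7 55.7 59.2 54.2 54.7] 54.80430307381681 0.7139588649874254
scene [53.8 55.2 53.8 54.6 56.  54.5 57.8  1.1 53.3] 54.54099474604394 5.6506324827956504
32.7583
```

The gap reads 54.5–54.8 mm against a target of 55, with the button fully in. Handing in.

```bash
python3 -c "
from h import *
print(r.sign_off())"
```

```text
the job is handed in; nothing more can be done
None
```

I measured the coil under the gauge at about 55 mm, drew the jaw out to a gap of about 55 mm (cameras read 54.5–54.8 mm), and handed the job in at about 33 s with the jaw still held against its spring and the lock button squeezed fully in.

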